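# Find the glued-up dosing syringe

## Robot

A 6-joint arm with a two-finger parallel gripper is mounted at the origin on the work surface. World frame = base frame: x ahead of the robot, y to its left, z up, the work surface at z = 0. Lengths are in m, angles in degrees, forces in N, time in s.
With the tool pointing down it reaches from about 0.4 to 0.825 m from the base axis. Payload 7 kg.
Tool frame: the origin (TCP) lies at the very end of the fingers, on their centre line; the grasp point (between the pads) lies hold_point_z behind it (hold_point_z is the distance from the TCP to the grasp point, in m); z points along the fingers, y is the direction in which the jaws open and shut (so a half turn about z gives the same grasp; the last joint's range is limited). The gripper opens to 88 mm and grips with 3 to 60 N. Pads are 19 mm wide; open, the fingers measure 130 mm over their backs; the gripper's body (78 mm by 193 mm) begins 47 mm behind the grasp point.
Start: joints at [82.397, 20.546, 0.682, 0, -70.136, -16.507], TCP at [0.276, 0.616, 0.227] pointing down, gripper open.
Joint ranges: [-176.03, 176.03], [-82.01, 121.73], [-58.28, 71.71], [-173.87, 95.51], [-174.79, -0.11], [-173.66, 173.66]. Speed limits (degrees/s): [136.94, 136.94, 172.46, 180, 180, 180].

## Interface

Orientations are given as [roll, pitch, yaw] about the fixed x, y, z axes, in that order (R = Rz(yaw) Ry(pitch) Rx(roll)).
In Python, from plant import get_obs, snapshot, close_job, hold_point_z gives the robot as it stands. The module is installed in compiled form; this text tells all that it offers.
- The arm moves only by the tool jog_arm, never from a script. Its argument "commands" is a list of rows, each a list of 4 numbers: the shift along the world's x, y, z in mm, then the turn about the world's z in degrees. In form: [[x, y, z, turn], ...]. A call has exactly 10 rows; each row shifts and turns the commanded pose from where the row before left it; what a row does not reach is not made up. A row lasts 1/12 s, in which the tool goes at most 41.7 mm and 7.16 degrees, less where a joint would pass 70% of its speed; a pose out of reach is approached as far as the arm can. A call is refused whole if a number of a shift passes 41.7 or a number of a turn 7.16, either way. A call with a gripper value outside its range is refused whole. "fingers" is the finger opening in mm, from 0 to 87.6, set as the call begins (left out, the last holds). The fingers move at their own pace and stop on an object; the grip force is fixed at half the most. Time passes only in rows, so rows that do not move let the fingers close, or fill a call up. It gives the time, the measured TCP pose, the force and the opening at its end, in the units of the state.
- get_obs(): the state, without advancing time (a new reading comes with each control period).
- snapshot(name): name is "side" or "top" or "wrist"; returns a dict with "image" (420x560x3 uint8, red, green, blue), "fov_y" (degrees; the focal length in pixels is half the picture's height over the tangent of half this angle, whatever the lens; pixels are square), "cx", "cy" (the principal point, pixels), "rvec" (rotation vector, rad) and "tvec" (3), from world to camera coordinates, as OpenCV has them; the wrist camera has in their place "mount" (4x4, takes a point from camera to tool coordinates, whose origin is the TCP and whose axes are the flange's). Camera axes: x right, y down, z forward; pixel columns grow to the right and rows downward; lengths in m; the calibration is good to about 2 mm. A picture is of the moment at which its call begins: read the wrist's pose just before it. There is no depth.
- close_job(): hands the job in, once; it reports no verdict.
The state is a dict: "clock": time; "joint_pos": joint angles; "qvel": joint speeds; "tau": joint torques, N m; "tool_pos": TCP position; "orientation": TCP orientation; "force": force on the tool from outside, world axes, zero at the start; "moment": the same for the moment, N m; "opening": finger opening in m.
Only numpy, scipy, OpenCV 4.12 (cv2) and the standard library are available. Lean on these libraries where they do the work, as an engineer would, in place of code of your own. Each camera call takes 0.05 s, during which the arm holds its last target.

## Task

Before the headlamp repair, check the three empty dosing syringes in the rack: push each plunger down through its stroke, fully home, and leave the good ones standing in their places in the rack. One is glued up inside: when a plunger's resistance climbs part-way, stop at once without forcing it (never more than 20 N on any plunger), then take that syringe by its barrel and stand it upright, right down, in the red reject holder. Leave the tools and jar around alone.

Things in the scene. Friction and masses are not known exactly. Their poses are not given: they have to be found in the camera images.
- syringe_1_mid (a point): Centre, half-way up, of the white barrel of a dosing syringe standing upright, foot down, in the rack. Round, 32 mm across, 91 mm long including the black end cap (top 6 mm, same width); this point is 45 mm above its underside. Foot tapered to 24 mm over the lowest 5 mm. About 120 g with plunger. z points up along the barrel. The three look alike and stand in any order.
- plunger_1_top (a point): Centre of the top face of the blue thumb pad (32 mm across, 5 mm thick) on syringe_1's grey plunger rod; 31 mm clear above the barrel's end cap when drawn right out. It comes down with the rod; once the rod is stopped its neck gives: resistance goes to about 7 N, then climbs about 2 N per mm at a glue block, 5 at the end stop, and the pad springs back when let go.
- plunger_1 (a joint): How far syringe_1's plunger rod is in, m: 0 drawn right out, about 0.0285 fully home at its end stop. Starts at 0 to 0.006. A sound one slides with a steady drag of 3 to 6 N all the way and stays where it is left. One of the three (nothing shows which) is glued up: same drag at first, then resistance climbs and the rod stops part-way, 10 to 20 mm in.
- syringe_2_mid (a point): Centre, half-way up, of the white barrel of a dosing syringe standing upright, foot down, in the rack. Round, 32 mm across, 91 mm long including the black end cap (top 6 mm, same width); this point is 45 mm above its underside. Foot tapered to 24 mm over the lowest 5 mm. About 120 g with plunger. z points up along the barrel. The three look alike and stand in any order.
- plunger_2_top (a point): Centre of the top face of the blue thumb pad (32 mm across, 5 mm thick) on syringe_2's grey plunger rod; 31 mm clear above the barrel's end cap when drawn right out. It comes down with the rod; once the rod is stopped its neck gives: resistance goes to about 7 N, then climbs about 2 N per mm at a glue block, 5 at the end stop, and the pad springs back when let go.
- plunger_2 (a joint): How far syringe_2's plunger rod is in, m: 0 drawn right out, about 0.0285 fully home at its end stop. Starts at 0 to 0.006. A sound one slides with a steady drag of 3 to 6 N all the way and stays where it is left. One of the three (nothing shows which) is glued up: same drag at first, then resistance climbs and the rod stops part-way, 10 to 20 mm in.
- syringe_3_mid (a point): Centre, half-way up, of the white barrel of a dosing syringe standing upright, foot down, in the rack. Round, 32 mm across, 91 mm long including the black end cap (top 6 mm, same width); this point is 45 mm above its underside. Foot tapered to 24 mm over the lowest 5 mm. About 120 g with plunger. z points up along the barrel. The three look alike and stand in any order.
- plunger_3_top (a point): Centre of the top face of the blue thumb pad (32 mm across, 5 mm thick) on syringe_3's grey plunger rod; 31 mm clear above the barrel's end cap when drawn right out. It comes down with the rod; once the rod is stopped its neck gives: resistance goes to about 7 N, then climbs about 2 N per mm at a glue block, 5 at the end stop, and the pad springs back when let go.
- plunger_3 (a joint): How far syringe_3's plunger rod is in, m: 0 drawn right out, about 0.0285 fully home at its end stop. Starts at 0 to 0.006. A sound one slides with a steady drag of 3 to 6 N all the way and stays where it is left. One of the three (nothing shows which) is glued up: same drag at first, then resistance climbs and the rod stops part-way, 10 to 20 mm in.
- rack: Fixed aluminium block 80 x 240 x 45 mm with three sockets in a row along its y, 75 mm apart, 35 mm wide and 35 mm deep. Origin at the centre of its underside, on the bench; z up.
- reject_seat (a point): Centre of the floor of the single socket in the fixed red reject holder, a block 90 x 90 x 45 mm: socket 37 mm wide, 35 mm deep (its floor is 10 mm above the bench), with a chamfered mouth. z up. A syringe standing in it has its barrel centre 45 mm above this point.
- rotary_tool: Bystander: green hand-held rotary tool with an orange label, about 185 x 42 x 42 mm, lying on the bench; origin on its underside, long axis x.
- bushing: Bystander: dark steel bushing, 28 mm across, 26 mm high, standing on the bench; origin at the centre of its underside.
- primer_jar: Bystander: grey jar, 54 mm across, 70 mm high; origin at the centre of its underside.
Things that resemble listed ones, but are neither listed nor needed, are in the scene too. What is shaped like the part that bears syringe_1_mid but yellow is not meant.

How it is judged (in metres and radians):
At the end, for the whole second after the job is handed in: One syringe, plunger pushed in over 12 mm, stands upright on the floor of the red socket (centre within 8 mm of its axis, 40 to 50 mm above its floor); the other two stand upright (0.12 rad) within 12 mm of where they were, plungers pushed in over 26.5 mm; all released, at rest (((value of joint plunger_1 above 0.012 m and horizontal distance between syringe_1_mid and reject_seat below 0.008 m and z of syringe_1_mid in the frame of reject_seat between 0.04 and 0.05 m and angle between each of syringe_1_mid, syringe_2_mid, syringe_3_mid's own z axis and vertical below 0.12 rad and value of joint each of plunger_2, plunger_3 above 0.0265 m and distance of each of syringe_2_mid, syringe_3_mid from where it was at the start of the episode below 0.012 m) or (value of joint plunger_2 above 0.012 m and horizontal distance between syringe_2_mid and reject_seat below 0.008 m and z of syringe_2_mid in the frame of reject_seat between 0.04 and 0.05 m and angle between each of syringe_2_mid, syringe_1_mid, syringe_3_mid's own z axis and vertical below 0.12 rad and value of joint each of plunger_1, plunger_3 above 0.0265 m and distance of each of syringe_1_mid, syringe_3_mid from where it was at the start of the episode below 0.012 m) or (value of joint plunger_3 above 0.012 m and horizontal distance between syringe_3_mid and reject_seat below 0.008 m and z of syringe_3_mid in the frame of reject_seat between 0.04 and 0.05 m and angle between each of syringe_3_mid, syringe_1_mid, syringe_2_mid's own z axis and vertical below 0.12 rad and value of joint each of plunger_1, plunger_2 above 0.0265 m and distance of each of syringe_1_mid, syringe_2_mid from where it was at the start of the episode below 0.012 m)) and linear speed of each of syringe_1, syringe_2, syringe_3 below 0.02 m/s); the robot touches nothing.
It fails at once if more than 20 N on any plunger (contact force between any of plunger_1, plunger_2, plunger_3 and anything else above 20 N).
It fails at once if the rotary tool, the bushing or the jar is moved by more than 15 mm (distance of any of rotary_tool, bushing, primer_jar from where it was at the start of the episode above 0.015 m).
It also fails if it takes over 72 s, if anything falls off the work surface, if the arm or the gripper's body presses on something with over 40 N, if the wrist force passes 120 N, or if a joint passes its speed limit or range.

## Working session

There is one attempt and no reset: what is moved stays moved. The work goes in short steps, Python scripts to look and compute and a tool call to move; the robot and the scene stay as the last step left them, time stands still between calls to the robot, and variables do not carry over. Pictures are saved under pics/ and viewed, and the job is handed in when it is done.

Besides the shell and the picture viewer there is one more tool, called as a command line: name --pt "numbers of a row" for each row, then --argument value for the rest. jog_arm: Moves the arm, as the interface text tells. Its arguments: {"type":"object","properties":{"commands":{"type":"array","items":{"type":"array","items":{"type":"number"}}},"fingers":{"type":"number"}},"required":["commands"]}

```bash
mkdir -p pics
cat > h.py <<'E'
import numpy as np,cv2
from plant import get_obs,snapshot,close_job,hold_point_z
def shot(n,f):
    s=snapshot(n); cv2.imwrite('pics/'+f+'.png',cv2.cvtColor(s['image'],cv2.COLOR_RGB2BGR)); return s
def ray(s,u,v):
    f=210/np.tan(np.radians(s['fov_y'])/2)
    d=np.array([(u-s['cx'])/f,(v-s['cy'])/f,1.])
    R,_=cv2.Rodrigues(np.array(s['rvec'],float)); t=np.array(s['tvec'],float)
    return -R.T@t, R.T@d
def plane(s,u,v,z):
    c,d=ray(s,u,v); return c+d*(z-c[2])/d[2]
E
python3 - <<'E'
from h import *
import pickle
o=get_obs();print({k:np.round(v,4) for k,v in o.items()},hold_point_z)
S={n:shot(n,n+'0') for n in('side','top','wrist')}
pickle.dump(S,open('s0.pkl','wb'))
for n in S: print(n,{k:v for k,v in S[n].items() if k!='image'})
for n in('side','top'):print(ray(S[n],280,210))
E
```

```text
{'clock': np.float64(0.0), 'joint_pos': array([ 8.23965e+01,  2.05900e+01,  6.32800e-01, -2.17000e-02,
       -7.01366e+01, -1.65083e+01]), 'qvel': array([-0.0824,  0.1232, -0.0077, -0.0761,  0.0368, -0.0779]), 'tau': array([ 8.00000e-04, -5.82715e+01,  2.93069e+01,  6.99770e+00,
        7.00000e-03, -2.00000e-04]), 'tool_pos': array([0.2755, 0.6156, 0.2256]), 'orientation': array([ 1.799042e+02, -7.100000e-03, -2.411920e+01]), 'force': array([ 0.7751, -0.3085,  0.1026]), 'moment': array([-0.0173, -0.016 ,  0.0297]), 'opening': np.float64(0.0877)} 0.0188
side {'fov_y': 49.638582243376305, 'cx': 282.83189882462364, 'cy': 207.84033749548817, 'rvec': array([ 1.10593749, -2.49169686,  0.90028087]), 'tvec': array([0.36083737, 0.44629088, 0.79465811])}
top {'fov_y': 56.487189874410205, 'cx': 278.11543355358634, 'cy': 210.84028700199775, 'rvec': array([ 2.11615079, -2.11612654,  0.20352885]), 'tvec': array([-0.07358885,  0.60008528,  0.8582664 ])}
wrist {'fov_y': 71.1037003379002, 'cx': 278.83518885670924, 'cy': 206.3366169457004, 'mount': array([[-3.79780168e-04, -9.65006841e-01, -2.62224433e-01,
         7.17910310e-02],
       [ 9.99999928e-01, -3.71821007e-04, -7.99709069e-05,
         6.01146714e-05],
       [-2.03280805e-05, -2.62224444e-01,  9.65006912e-01,
        -1.58659162e-01],
       [ 0.00000000e+00,  0.00000000e+00,  0.00000000e+00,
         1.00000000e+00]])}
(array([0.12521875, 0.37990445, 0.8949042 ]), array([ 0.47073592, -0.42434957, -0.77356102]))
(array([ 0.42113846, -0.07779491,  0.95850364]), array([ 1.97211874e-01, -2.28325958e-04, -9.80375073e-01]))
```

View pics/side0.png

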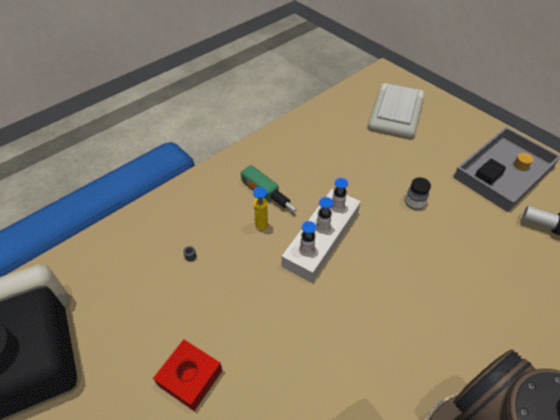

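View pics/top0.png

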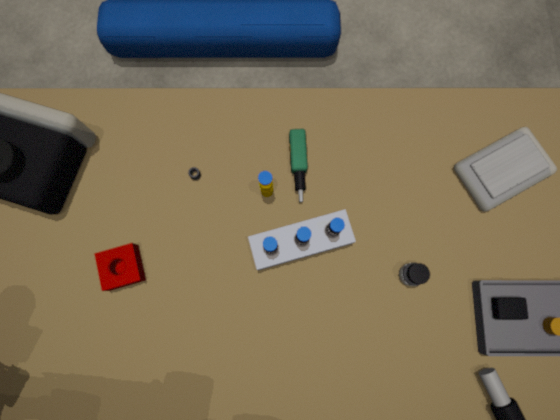

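View pics/wrist0.png

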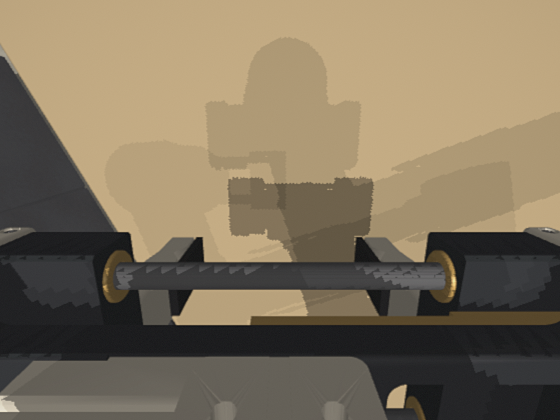

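Side view: the three rack syringes have blue pads at about (309,227), (326,202) and (341,183). The yellow look-alike at (261,210) is the one to ignore. The red holder is at (188,373). Top view: rack pads at (270,244), (303,235) and (337,227), red socket at (118,267). Next step is to measure them.

Run:
```python
from h import *
import pickle
S=pickle.load(open('s0.pkl','rb'))
P={}
for n in('side','top'):
    im=cv2.cvtColor(S[n]['image'],cv2.COLOR_RGB2HSV)
    m=cv2.inRange(im,(100,150,90),(125,255,255))
    c,l,st,ce=cv2.connectedComponentsWithStats(m)
    P[n]=[]
    for i in range(1,c):
        if 30<st[i,4]<600 and st[i,0]>230 and st[i,1]>150:P[n].append(ce[i]);print(n,st[i],ce[i])
    m=cv2.inRange(im,(0,150,60),(6,255,255))
    cs,_=cv2.findContours(m,cv2.RETR_EXTERNAL,cv2.CHAIN_APPROX_NONE);c=max(cs,key=cv2.contourArea)
    print('red',cv2.minAreaRect(c))
s,t=S['side'],S['top']
def tri(a,b):
    c1,d1=ray(s,*a);c2,d2=ray(t,*b)
    A=np.stack([d1,-d2],1);x=np.linalg.lstsq(A,c2-c1,rcond=None)[0]
    p,q=c1+d1*x[0],c2+d2*x[1];return (p+q)/2,np.linalg.norm(p-q)
for b in P['top']:
    r=min((tri(a,b)+(a,) for a in P['side']),key=lambda r:r[1]);print(b,r, plane(t,*b,.134))
def big(n,x,y,w,h,k,f):
    cv2.imwrite(f'pics/{f}.png',cv2.resize(cv2.cvtColor(S[n]['image'][y:y+h,x:x+w],cv2.COLOR_RGB2BGR),None,fx=k,fy=k,interpolation=cv2.INTER_CUBIC))
big('top',240,160,130,115,6,'toprack');big('top',85,235,70,65,8,'topred');big('side',145,330,85,80,7,'sidered');big('side',235,165,140,120,5,'siderack')
```

```text
side [335 178  13  11 102] [340.92156863 183.10784314]
side [254 187  13  12 119] [260.04201681 192.08403361]
side [320 198  13  11 114] [325.92105263 202.64912281]
side [302 222  14  12 131] [308.64885496 227.23664122]
red ((187.92282104492188, 372.8959655761719), (52.02122497558594, 53.98738098144531), 34.99201965332031)
top [259 172  13  12 128] [264.7734375 177.4765625]
top [330 218  14  14 150] [336.61333333 224.77333333]
top [297 227  14  15 155] [303.40645161 234.10967742]
top [264 237  13  15 152] [269.72368421 243.98684211]
red ((117.27059936523438, 266.7176513671875), (40.782920837402344, 40.56598663330078), 77.47119140625)
[264.7734375 177.4765625] (array([ 0.6625489 , -0.0441183 ,  0.12500502]), np.float64(0.0008140410236163056), array([260.04201681, 192.08403361])) [ 0.65959401 -0.0447077   0.134     ]
[336.61333333 224.77333333] (array([ 0.55677197, -0.19906916,  0.12771243]), np.float64(0.0022995457714050102), array([340.92156863, 183.10784314])) [ 0.55478521 -0.19877096  0.134     ]
[303.40645161 234.10967742] (array([ 0.53559652, -0.12717552,  0.13364725]), np.float64(0.0019622092391702087), array([325.92105263, 202.64912281])) [ 0.5347228  -0.12769101  0.134     ]
[269.72368421 243.98684211] (array([ 0.51549931, -0.05533808,  0.12727128]), np.float64(0.002528745310444338), array([308.64885496, 227.23664122])) [ 0.5136851  -0.05621834  0.134     ]
```

View pics/toprack.png

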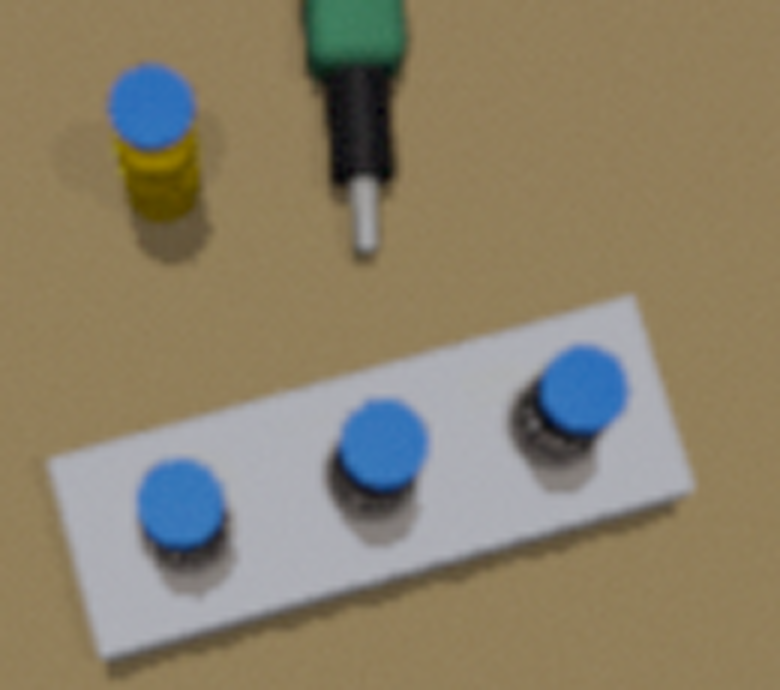

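View pics/topred.png

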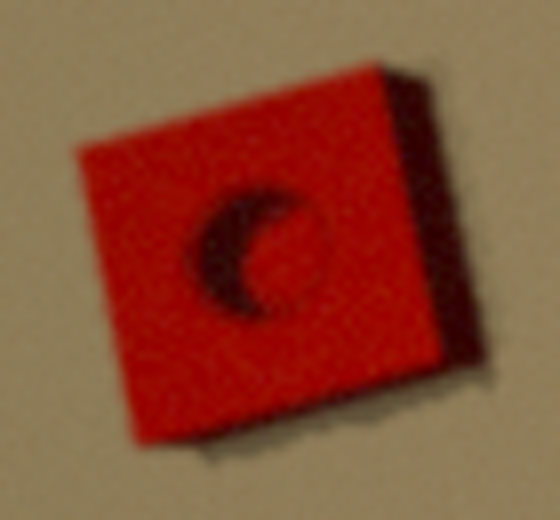

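View pics/siderack.png

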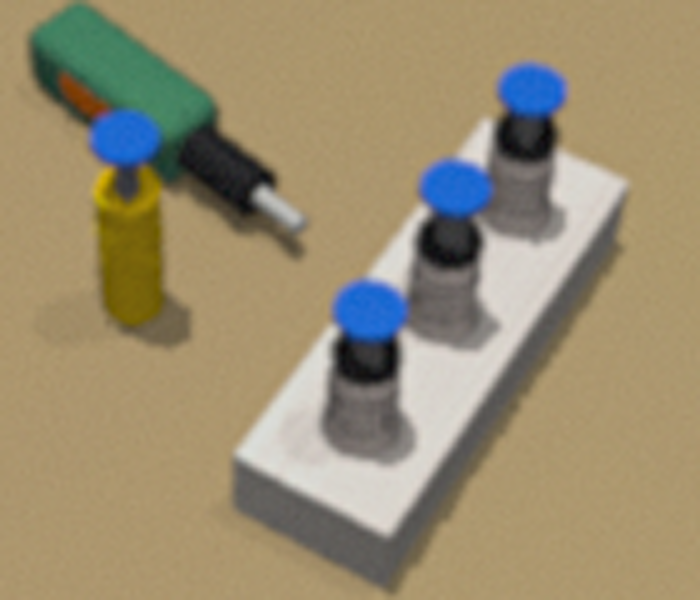

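Run:
```python
from h import *
import pickle
S=pickle.load(open('s0.pkl','rb'))
def L(n,pts,k,o,z):
    return np.array([plane(S[n],x/k+o[0]-.5+.5/k,y/k+o[1]-.5+.5/k,z) for x,y in pts])
for nm,n,pts,k,o in (('rack','top',[(50,458),(635,296),(692,490),(103,658)],6,(240,160)),('rack','side',[(237,455),(485,120),(628,184),(390,535)],5,(235,165)),('red','top',[(78,147),(382,65),(440,362),(140,445)],8,(85,235))):
    q=L(n,pts,k,o,.045);c=q.mean(0);e=[np.linalg.norm(q[i]-q[(i+1)%4])for i in range(4)]
    d=q[1]-q[0]+q[2]-q[3];print(nm,n,np.round(c,4),np.round(e,4),np.degrees(np.arctan2(d[1],d[0])))
    if nm=='rack':
        u=d/np.linalg.norm(d)
        for i in(-1,0,1):print(np.round(c+u*.075*i,4))
# red top face by brightness, both views
for n in('top','side'):
    im=cv2.cvtColor(S[n]['image'],cv2.COLOR_RGB2HSV)
    m=cv2.inRange(im,(0,150,110),(8,255,255))|cv2.inRange(im,(174,150,110),(180,255,255))
    cs,_=cv2.findContours(m,cv2.RETR_EXTERNAL,cv2.CHAIN_APPROX_NONE);c=max(cs,key=cv2.contourArea)
    r=cv2.minAreaRect(c);M=cv2.moments(cv2.convexHull(c));ct=(M['m10']/M['m00'],M['m01']/M['m00'])
    print(n,r,ct,plane(S[n],*ct,.045))
```

```text
rack top [ 0.5363 -0.1285  0.045 ] [0.2403 0.0798 0.2385 0.0806] -74.27220313824527
[ 0.516  -0.0563  0.045 ]
[ 0.5363 -0.1285  0.045 ]
[ 0.5567 -0.2007  0.045 ]
rack side [ 0.5364 -0.1264  0.045 ] [0.2374 0.0796 0.2372 0.0785] -74.06805002394663
[ 0.5158 -0.0542  0.045 ]
[ 0.5364 -0.1264  0.045 ]
[ 0.557  -0.1985  0.045 ]
red top [0.4719 0.3003 0.045 ] [0.0905 0.0889 0.0878 0.0891] -74.53750794965347
top ((116.62301635742188, 266.5799865722656), (40.5818977355957, 39.87045669555664), 78.02386474609375) (116.7249502322495, 266.51957531519577) [0.47124883 0.30105421 0.045     ]
side ((186.31082153320312, 370.3648681640625), (46.499053955078125, 52.5439338684082), 35.53767776489258) (186.46482394114705, 371.1559888579387) [0.46995746 0.30442452 0.045     ]
```

View pics/sidered.png

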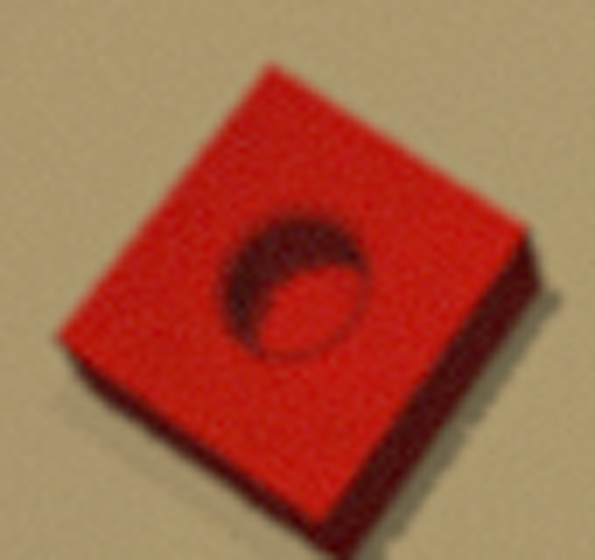

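Two views agree to about 2 mm. Syringes, left to right: A (0.516,-0.055), B (0.536,-0.127), C (0.557,-0.199). The red socket is near (0.471,0.302). I'm moving above A with the fingers closed.

jog_arm --pt "12 -33.5 0 -2.5" --pt "12 -33.5 0 -2.5" --pt "12 -33.5 0 -2.5" --pt "12 -33.5 0 -2.5" --pt "12 -33.5 0 -2.5" --pt "12 -33.5 0 -2.5" --pt "12 -33.5 0 -2.5" --pt "12 -33.5 0 -2.5" --pt "12 -33.5 0 -2.5" --pt "12 -33.5 0 -2.5" --fingers 0

```text
clock: 0.98
tool_pos: [0.3958, 0.2793, 0.2266]
orientation: [-180.0, 0.0, -49.2]
force: [0.2, 0.8, -0.1]
opening: 0.0265
```

jog_arm --pt "12 -33.5 0 -2.5" --pt "12 -33.5 0 -2.5" --pt "12 -33.5 0 -2.5" --pt "12 -33.5 0 -2.5" --pt "12 -33.5 0 -2.5" --pt "12 -33.5 0 -2.5" --pt "12 -33.5 0 -2.5" --pt "12 -33.5 0 -2.5" --pt "12 -33.5 0 -2.5" --pt "12 -33.5 0 -2.5"

```text
clock: 1.82
tool_pos: [0.5158, -0.0557, 0.2266]
orientation: [-180.0, 0.0, -74.2]
force: [2.1, 0.6, 0.5]
opening: 0.0003
```

Run:
```python
from h import *
shot('wrist','w1');shot('side','s1')
```

```text
(no output)
```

View pics/w1.png

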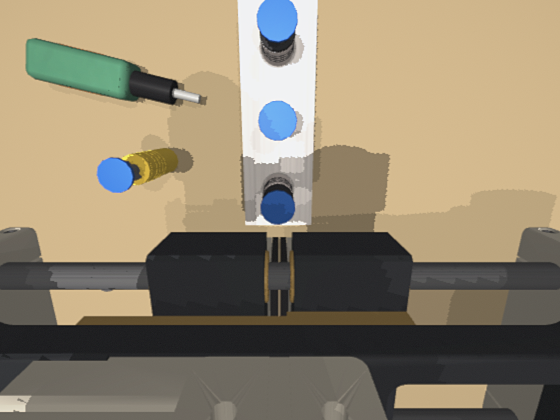

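View pics/s1.png

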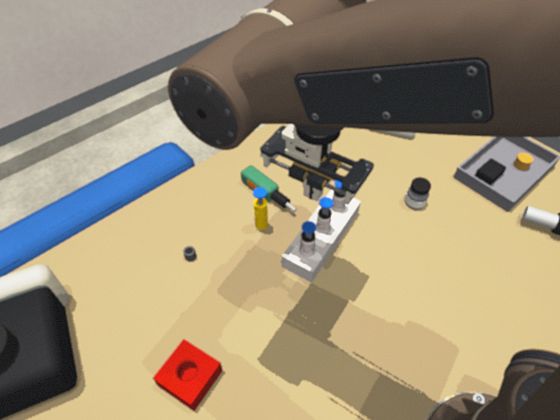

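```bash
cat >> h.py <<'E'
from scipy.spatial.transform import Rotation as Ro
def wplane(s,o,u,v,z):
    f=210/np.tan(np.radians(s['fov_y'])/2); M=np.array(s['mount'])
    d=M[:3,:3]@np.array([(u-s['cx'])/f,(v-s['cy'])/f,1.]);R=Ro.from_euler('xyz',o['orientation'],degrees=True).as_matrix()
    c=R@M[:3,3]+o['tool_pos'];d=R@d;return c+d*(z-c[2])/d[2]
E
python3 - <<'E'
from h import *
o=get_obs();s=snapshot('wrist')
im=cv2.cvtColor(s['image'],cv2.COLOR_RGB2HSV)
m=cv2.inRange(im,(100,120,40),(125,255,255))
cs,_=cv2.findContours(m,cv2.RETR_EXTERNAL,cv2.CHAIN_APPROX_NONE)
for c in cs:
    if cv2.contourArea(c)<200: continue
    (u,v),ax,_=cv2.fitEllipse(c);print(round(u,1),round(v,1),np.round(ax,1),wplane(s,o,u,v,.132).round(4))
t=snapshot('side');R,_=cv2.Rodrigues(t['rvec']);f=210/np.tan(np.radians(t['fov_y'])/2);p=R@o['tool_pos']+t['tvec'];print(p[:2]/p[2]*f+[t['cx'],t['cy']])
E
```

```text
277.2 208.9 [32.8 33.3] [ 0.5187 -0.0575  0.132 ]
114.9 177.8 [32.9 37.2] [ 0.6619 -0.0469  0.132 ]
276.6 123.0 [36.8 38.3] [ 0.5388 -0.1286  0.132 ]
275.7 22.0 [39.3 46. ] [ 0.5592 -0.1997  0.132 ]
[312.33467466 195.94899493]
```

jog_arm --pt "1 -1 -10 0" --pt "0 0 -10 0" --pt "0 0 -10 0" --pt "0 0 -10 0" --pt "0 0 -10 0" --pt "0 0 -10 0" --pt "0 0 -10 0" --pt "0 0 -8 0" --pt "0 0 -5 0" --pt "0 0 0 0"

```text
clock: 2.85
tool_pos: [0.5161, -0.055, 0.1422]
orientation: [179.9, 0.0, -74.1]
force: [-0.3, -0.8, 0.2]
opening: 0.0007
```

jog_arm --pt "0 0 -1 0" --pt "0 0 -1 0" --pt "0 0 -1 0" --pt "0 0 -1 0" --pt "0 0 -1 0" --pt "0 0 -1 0" --pt "0 0 -1 0" --pt "0 0 -1 0" --pt "0 0 0 0" --pt "0 0 0 0"

```text
clock: 3.68
tool_pos: [0.5167, -0.0549, 0.1355]
orientation: [180.0, -0.0, -74.1]
force: [-0.3, -0.2, -0.4]
opening: 0.0004
```

jog_arm --pt "0 0 -0.7 0" --pt "0 0 -0.7 0" --pt "0 0 -0.7 0" --pt "0 0 -0.7 0" --pt "0 0 -0.7 0" --pt "0 0 -0.7 0" --pt "0 0 -0.7 0" --pt "0 0 -0.7 0" --pt "0 0 -0.4 0" --pt "0 0 0 0"

```text
clock: 4.52
tool_pos: [0.5171, -0.0549, 0.1299]
orientation: [-180.0, -0.0, -74.1]
force: [0.5, -0.3, 3.7]
opening: 0.0002
```

jog_arm --pt "0 0 -0.4 0" --pt "0 0 -0.4 0" --pt "0 0 -0.4 0" --pt "0 0 -0.4 0" --pt "0 0 -0.4 0" --pt "0 0 -0.4 0" --pt "0 0 -0.4 0" --pt "0 0 -0.2 0" --pt "0 0 0 0" --pt "0 0 0 0"

```text
clock: 5.35
tool_pos: [0.5169, -0.0549, 0.1268]
orientation: [-180.0, -0.0, -74.1]
force: [-1.2, -0.3, 5.4]
opening: 0.0004
```

Run:
```python
from h import *
o=get_obs();print(o['force'],o['tool_pos'])
```

```text
[-1.19049026 -0.34570501  5.39321271] [ 0.51692942 -0.05489753  0.12676425]
```

jog_arm --pt "0 0 -0.4 0" --pt "0 0 -0.4 0" --pt "0 0 -0.4 0" --pt "0 0 -0.4 0" --pt "0 0 -0.4 0" --pt "0 0 -0.4 0" --pt "0 0 -0.4 0" --pt "0 0 -0.2 0" --pt "0 0 0 0" --pt "0 0 0 0"

```text
clock: 6.18
tool_pos: [0.5168, -0.0549, 0.1236]
orientation: [-180.0, -0.0, -74.1]
force: [-0.2, 0.7, 5.6]
opening: 0.001
```

jog_arm --pt "0 0 -0.4 0" --pt "0 0 -0.4 0" --pt "0 0 -0.4 0" --pt "0 0 -0.4 0" --pt "0 0 -0.4 0" --pt "0 0 -0.4 0" --pt "0 0 -0.4 0" --pt "0 0 -0.2 0" --pt "0 0 0 0" --pt "0 0 0 0"

```text
clock: 7.02
tool_pos: [0.5168, -0.0549, 0.1206]
orientation: [-180.0, -0.0, -74.1]
force: [0.7, -0.8, 4.7]
opening: 0.0005
```

jog_arm --pt "0 0 -0.4 0" --pt "0 0 -0.4 0" --pt "0 0 -0.4 0" --pt "0 0 -0.4 0" --pt "0 0 -0.4 0" --pt "0 0 -0.4 0" --pt "0 0 -0.4 0" --pt "0 0 -0.2 0" --pt "0 0 0 0" --pt "0 0 0 0"

```text
clock: 7.85
tool_pos: [0.5167, -0.0549, 0.1175]
orientation: [180.0, -0.0, -74.1]
force: [-0.3, 0.3, 4.5]
opening: 0.0003
```

jog_arm --pt "0 0 -0.4 0" --pt "0 0 -0.4 0" --pt "0 0 -0.4 0" --pt "0 0 -0.4 0" --pt "0 0 -0.4 0" --pt "0 0 -0.4 0" --pt "0 0 -0.4 0" --pt "0 0 -0.2 0" --pt "0 0 0 0" --pt "0 0 0 0"

```text
clock: 8.68
tool_pos: [0.5167, -0.0549, 0.1145]
orientation: [180.0, 0.0, -74.1]
force: [0.1, 1.4, 4.9]
opening: 0.0006
```

jog_arm --pt "0 0 -0.4 0" --pt "0 0 -0.4 0" --pt "0 0 -0.4 0" --pt "0 0 -0.4 0" --pt "0 0 -0.4 0" --pt "0 0 -0.4 0" --pt "0 0 -0.4 0" --pt "0 0 -0.2 0" --pt "0 0 0 0" --pt "0 0 0 0"

```text
clock: 9.52
tool_pos: [0.5167, -0.0549, 0.1115]
orientation: [180.0, 0.0, -74.1]
force: [-0.2, 0.3, 5.1]
opening: 0.0005
```

jog_arm --pt "0 0 -0.3 0" --pt "0 0 -0.3 0" --pt "0 0 -0.3 0" --pt "0 0 -0.3 0" --pt "0 0 -0.3 0" --pt "0 0 -0.3 0" --pt "0 0 -0.2 0" --pt "0 0 0 0" --pt "0 0 0 0" --pt "0 0 0 0"

```text
clock: 10.35
tool_pos: [0.5167, -0.0549, 0.1095]
orientation: [180.0, 0.0, -74.1]
force: [0.0, -0.3, 4.6]
opening: 0.0005
```

jog_arm --pt "0 0 -0.3 0" --pt "0 0 -0.3 0" --pt "0 0 -0.3 0" --pt "0 0 -0.3 0" --pt "0 0 -0.3 0" --pt "0 0 0 0" --pt "0 0 0 0" --pt "0 0 0 0" --pt "0 0 0 0" --pt "0 0 0 0"

```text
clock: 11.18
tool_pos: [0.5171, -0.055, 0.1086]
orientation: [-180.0, -0.0, -74.1]
force: [-1.5, 0.7, 9.4]
opening: 0.0004
```

A is sound and fully home: the end stop was felt at z = 0.1085 m. Next is B.

jog_arm --pt "0 0 2 0" --pt "0 0 14 0" --pt "0 0 16 0" --pt "0 0 9 0" --pt "4 -14 0 0" --pt "6 -22 0 0" --pt "6 -22 0 0" --pt "4 -14 0 0" --pt "0 0 -4 0" --pt "0 0 -4 0"

```text
clock: 12.02
tool_pos: [0.5363, -0.1274, 0.1402]
orientation: [180.0, 0.0, -74.2]
force: [-0.4, 0.3, -0.0]
opening: 0.0004
```

jog_arm --pt "0 0 -0.6 0" --pt "0 0 -0.6 0" --pt "0 0 -0.6 0" --pt "0 0 -0.6 0" --pt "0 0 -0.6 0" --pt "0 0 -0.6 0" --pt "0 0 -0.6 0" --pt "0 0 -0.6 0" --pt "0 0 -0.2 0" --pt "0 0 0 0"

```text
clock: 12.85
tool_pos: [0.537, -0.1269, 0.1363]
orientation: [-180.0, -0.0, -74.1]
force: [0.2, -0.0, 3.6]
opening: 0.0006
```

jog_arm --pt "0 0 -0.7 0" --pt "0 0 -0.7 0" --pt "0 0 -0.7 0" --pt "0 0 -0.7 0" --pt "0 0 -0.7 0" --pt "0 0 -0.7 0" --pt "0 0 -0.7 0" --pt "0 0 -0.7 0" --pt "0 0 -0.4 0" --pt "0 0 0 0"

```text
clock: 13.68
tool_pos: [0.5367, -0.1269, 0.1299]
orientation: [180.0, 0.0, -74.1]
force: [0.1, -0.2, 2.9]
opening: 0.0007
```

jog_arm --pt "0 0 -0.4 0" --pt "0 0 -0.4 0" --pt "0 0 -0.4 0" --pt "0 0 -0.4 0" --pt "0 0 -0.4 0" --pt "0 0 -0.4 0" --pt "0 0 -0.4 0" --pt "0 0 -0.2 0" --pt "0 0 0 0" --pt "0 0 0 0"

```text
clock: 14.52
tool_pos: [0.5367, -0.1269, 0.127]
orientation: [180.0, 0.0, -74.1]
force: [-0.2, -0.3, 2.8]
opening: 0.0004
```

jog_arm --pt "0 0 -0.4 0" --pt "0 0 -0.4 0" --pt "0 0 -0.4 0" --pt "0 0 -0.4 0" --pt "0 0 -0.4 0" --pt "0 0 -0.4 0" --pt "0 0 -0.4 0" --pt "0 0 -0.2 0" --pt "0 0 0 0" --pt "0 0 0 0"

```text
clock: 15.35
tool_pos: [0.5367, -0.1269, 0.124]
orientation: [180.0, 0.0, -74.1]
force: [0.0, -0.1, 2.1]
opening: 0.0003
```

jog_arm --pt "0 0 -0.4 0" --pt "0 0 -0.4 0" --pt "0 0 -0.4 0" --pt "0 0 -0.4 0" --pt "0 0 -0.4 0" --pt "0 0 -0.4 0" --pt "0 0 -0.4 0" --pt "0 0 -0.2 0" --pt "0 0 0 0" --pt "0 0 0 0"

```text
clock: 16.18
tool_pos: [0.5367, -0.1269, 0.121]
orientation: [180.0, 0.0, -74.1]
force: [0.9, 0.2, 2.1]
opening: 0.0003
```

jog_arm --pt "0 0 -0.4 0" --pt "0 0 -0.4 0" --pt "0 0 -0.4 0" --pt "0 0 -0.4 0" --pt "0 0 -0.4 0" --pt "0 0 -0.4 0" --pt "0 0 -0.4 0" --pt "0 0 -0.2 0" --pt "0 0 0 0" --pt "0 0 0 0"

```text
clock: 17.02
tool_pos: [0.5367, -0.1269, 0.118]
orientation: [180.0, 0.0, -74.1]
force: [0.2, 0.4, 2.7]
opening: 0.0003
```

jog_arm --pt "0 0 -0.4 0" --pt "0 0 -0.4 0" --pt "0 0 -0.4 0" --pt "0 0 -0.4 0" --pt "0 0 -0.4 0" --pt "0 0 -0.4 0" --pt "0 0 -0.4 0" --pt "0 0 -0.2 0" --pt "0 0 0 0" --pt "0 0 0 0"

```text
clock: 17.85
tool_pos: [0.5367, -0.1269, 0.115]
orientation: [180.0, 0.0, -74.1]
force: [-0.6, 0.4, 2.2]
opening: 0.0005
```

jog_arm --pt "0 0 -0.6 0" --pt "0 0 -0.6 0" --pt "0 0 -0.6 0" --pt "0 0 -0.6 0" --pt "0 0 -0.6 0" --pt "0 0 -0.6 0" --pt "0 0 -0.4 0" --pt "0 0 -0.4 0" --pt "0 0 -0.4 0" --pt "0 0 -0.2 0"

```text
clock: 18.68
tool_pos: [0.5367, -0.1269, 0.11]
orientation: [180.0, 0.0, -74.1]
force: [0.4, 0.5, 2.4]
opening: 0.0003
```

jog_arm --pt "0 0 -0.3 0" --pt "0 0 -0.3 0" --pt "0 0 -0.3 0" --pt "0 0 -0.3 0" --pt "0 0 -0.3 0" --pt "0 0 -0.3 0" --pt "0 0 -0.2 0" --pt "0 0 0 0" --pt "0 0 0 0" --pt "0 0 0 0"

```text
clock: 19.52
tool_pos: [0.5372, -0.127, 0.1087]
orientation: [-179.9, -0.0, -74.1]
force: [-0.4, 1.2, 8.0]
opening: 0.0006
```

B is sound and home too (8 N at 0.1087). Next is C.

jog_arm --pt "0 0 2 0" --pt "0 0 14 0" --pt "0 0 16 0" --pt "0 0 9 0" --pt "4 -14 0 0" --pt "6 -22 0 0" --pt "6 -22 0 0" --pt "4 -14 0 0" --pt "0 0 -5 0" --pt "0 0 -5 0"

```text
clock: 20.35
tool_pos: [0.5564, -0.1994, 0.1383]
orientation: [180.0, 0.0, -74.2]
force: [-1.0, 0.6, -0.3]
opening: 0.0005
```

jog_arm --pt "0 0 -0.7 0" --pt "0 0 -0.7 0" --pt "0 0 -0.7 0" --pt "0 0 -0.7 0" --pt "0 0 -0.7 0" --pt "0 0 -0.7 0" --pt "0 0 -0.7 0" --pt "0 0 -0.7 0" --pt "0 0 -0.4 0" --pt "0 0 0 0"

```text
clock: 21.18
tool_pos: [0.5567, -0.1989, 0.133]
orientation: [180.0, 0.0, -74.1]
force: [-0.7, 0.8, 0.9]
opening: 0.0
```

jog_arm --pt "0 0 -0.5 0" --pt "0 0 -0.5 0" --pt "0 0 -0.5 0" --pt "0 0 -0.5 0" --pt "0 0 -0.5 0" --pt "0 0 -0.5 0" --pt "0 0 -0.5 0" --pt "0 0 -0.5 0" --pt "0 0 0 0" --pt "0 0 0 0"

```text
clock: 22.02
tool_pos: [0.5568, -0.1989, 0.1291]
orientation: [-180.0, -0.0, -74.1]
force: [-0.1, -0.9, 3.5]
opening: 0.0004
```

jog_arm --pt "0 0 -0.4 0" --pt "0 0 -0.4 0" --pt "0 0 -0.4 0" --pt "0 0 -0.4 0" --pt "0 0 -0.4 0" --pt "0 0 -0.4 0" --pt "0 0 0 0" --pt "0 0 0 0" --pt "0 0 0 0" --pt "0 0 0 0"

```text
clock: 22.85
tool_pos: [0.5567, -0.1989, 0.1266]
orientation: [180.0, 0.0, -74.1]
force: [-0.0, -0.8, 3.1]
opening: -0.0
```

jog_arm --pt "0 0 -0.4 0" --pt "0 0 -0.4 0" --pt "0 0 -0.4 0" --pt "0 0 -0.4 0" --pt "0 0 -0.4 0" --pt "0 0 -0.4 0" --pt "0 0 0 0" --pt "0 0 0 0" --pt "0 0 0 0" --pt "0 0 0 0"

```text
clock: 23.68
tool_pos: [0.5568, -0.1989, 0.1243]
orientation: [-180.0, -0.0, -74.1]
force: [-0.3, -0.3, 5.1]
opening: 0.0008
```

jog_arm --pt "0 0 -0.3 0" --pt "0 0 -0.3 0" --pt "0 0 -0.3 0" --pt "0 0 -0.3 0" --pt "0 0 -0.3 0" --pt "0 0 0 0" --pt "0 0 0 0" --pt "0 0 0 0" --pt "0 0 0 0" --pt "0 0 0 0"

```text
clock: 24.52
tool_pos: [0.5571, -0.1991, 0.1234]
orientation: [-180.0, -0.0, -74.1]
force: [-1.2, -0.2, 7.1]
opening: 0.0006
```

jog_arm --pt "0 0 0.5 0" --pt "0 0 0.5 0" --pt "0 0 0 0" --pt "0 0 0 0" --pt "0 0 0 0" --pt "0 0 0 0" --pt "0 0 0 0" --pt "0 0 0 0" --pt "0 0 0 0" --pt "0 0 0 0"

```text
clock: 25.35
tool_pos: [0.557, -0.199, 0.1242]
orientation: [-180.0, -0.0, -74.1]
force: [-0.3, -0.2, 6.2]
opening: 0.0001
```

jog_arm --pt "0 0 0.5 0" --pt "0 0 0.5 0" --pt "0 0 0 0" --pt "0 0 0 0" --pt "0 0 0 0" --pt "0 0 0 0" --pt "0 0 0 0" --pt "0 0 0 0" --pt "0 0 0 0" --pt "0 0 0 0"

```text
clock: 26.18
tool_pos: [0.5566, -0.1989, 0.1246]
orientation: [180.0, 0.0, -74.1]
force: [0.3, -0.4, -0.1]
opening: 0.0007
```

C is the glued one. Force rose from 3 to 5 to 7.1 N at a pad height of 0.123, and on release the pad sprang back to 0.1243, so the rod is about 13 mm in. I've stopped pushing. Next I rise, open, and go down around C's barrel.

jog_arm --pt "0 0 10 0" --pt "0 0 20 0" --pt "0 0 10 0" --pt "0 0 0 0" --pt "0 0 0 0" --pt "0 0 0 0" --pt "0 0 0 0" --pt "0 0 0 0" --pt "0 0 0 0" --pt "0 0 0 0" --fingers 87.6

```text
clock: 27.02
tool_pos: [0.5566, -0.1989, 0.1643]
orientation: [180.0, 0.0, -74.1]
force: [-0.7, 0.3, -0.4]
opening: 0.0615
```

Run:
```python
from h import *
o=get_obs();s=shot('wrist','w2');shot('side','s2');print(o['tool_pos'],o['opening'])
```

```text
[ 0.55658318 -0.19887453  0.1643314 ] 0.06153572968831879
```

View pics/w2.png

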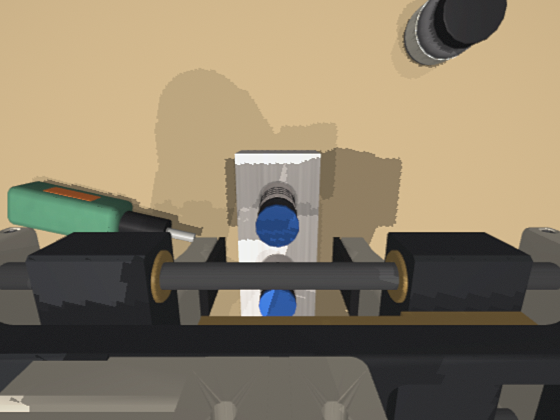

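View pics/s2.png

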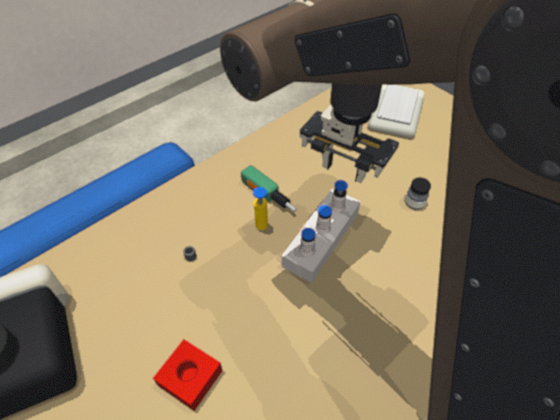

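The pads of A and B now sit low at their caps. C's pad at (277,225) is centred between the open jaws, and the tool and jar are clear. Going down and gripping.

jog_arm --pt "0.5 0 0 0" --pt "0 0 -4 0" --pt "0 0 -12 0" --pt "0 0 -14 0" --pt "0 0 -14 0" --pt "0 0 -14 0" --pt "0 0 -14 0" --pt "0 0 -14 0" --pt "0 0 -8 0" --pt "0 0 -2 0"

```text
clock: 27.95
tool_pos: [0.5562, -0.1988, 0.067]
orientation: [179.9, 0.1, -74.1]
force: [0.2, -1.0, 0.1]
opening: 0.088
```

jog_arm --pt "0 0 0 0" --pt "0 0 0 0" --pt "0 0 0 0" --pt "0 0 0 0" --pt "0 0 0 0" --pt "0 0 0 0" --pt "0 0 0 0" --pt "0 0 0 0" --pt "0 0 0 0" --pt "0 0 0 0" --fingers 0

```text
clock: 28.78
tool_pos: [0.5573, -0.1989, 0.0688]
orientation: [-180.0, -0.0, -74.1]
force: [0.1, -0.4, 1.0]
opening: 0.0313
```

jog_arm --pt "0 0 1 0" --pt "0 0 3 0" --pt "0 0 8 0" --pt "0 0 14 0" --pt "0 0 18 0" --pt "0 0 20 0" --pt "0 0 20 0" --pt "0 0 20 0" --pt "0 0 12 0" --pt "0 0 4 0"

```text
clock: 29.62
tool_pos: [0.5584, -0.1991, 0.192]
orientation: [-179.8, -0.1, -74.1]
force: [1.0, -0.7, -1.2]
opening: 0.0315
```

Run:
```python
from h import *
shot('side','s3');print(get_obs()['opening'])
S=__import__('pickle').load(open('s0.pkl','rb'))['side']
q=np.array([plane(S,x/7+145-.43,y/7+330-.43,.045) for x,y in [(270,65),(527,232),(322,523),(60,338)]]);print(q.mean(0),q)
```

```text
0.031248478458175244
[0.47115509 0.30290037 0.045     ] [[0.52690983 0.27304869 0.045     ]
 [0.44088097 0.24844699 0.045     ]
 [0.41582884 0.33286287 0.045     ]
 [0.50100071 0.35724292 0.045     ]]
```

View pics/s3.png

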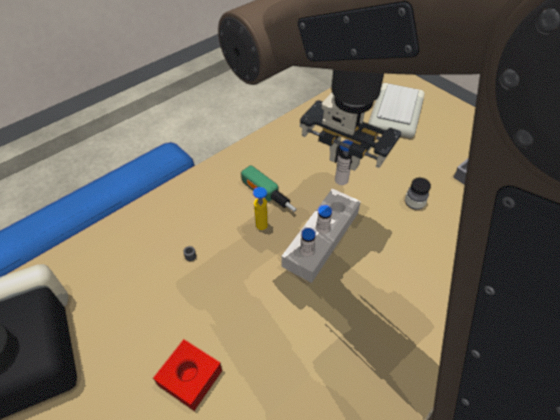

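C is out and held upright; its socket at (338,205) is empty. I'm carrying it over and slightly past the red holder so the wrist camera can see the socket.

jog_arm --pt "-2 11 0 0" --pt "-4 22 0 0" --pt "-6 33 0 0" --pt "-6 33 0 0" --pt "-6 33 0 0" --pt "-6 33 0 0" --pt "-6 33 0 0" --pt "-6 33 0 0" --pt "-6 33 0 0" --pt "-6 33 0 0"

```text
clock: 30.5
tool_pos: [0.5017, 0.0996, 0.1877]
orientation: [179.9, -0.0, -74.1]
force: [1.6, 0.5, -1.6]
opening: 0.0312
```

jog_arm --pt "-6 33 0 0" --pt "-6 33 0 0" --pt "-6 33 0 0" --pt "-6 33 0 0" --pt "-6 33 0 0" --pt "-6 33 0 0" --pt "-6 33 0 0" --pt "-4 22 0 0" --pt "-2 11 0 0" --pt "0 0 0 0"

```text
clock: 31.33
tool_pos: [0.454, 0.3639, 0.1873]
orientation: [179.9, -0.1, -74.0]
force: [-0.5, -0.3, -2.3]
opening: 0.0312
```

Run:
```python
from h import *
import pickle
o=get_obs();s=shot('wrist','w4');pickle.dump((o,s),open('w4.pkl','wb'));shot('side','s4');print(o['tool_pos'],o['orientation'],o['opening'])
```

```text
[0.45399708 0.36390073 0.18728882] [ 1.79904394e+02 -6.15023925e-02 -7.39811341e+01] 0.031229729054314467
```

View pics/w4.png

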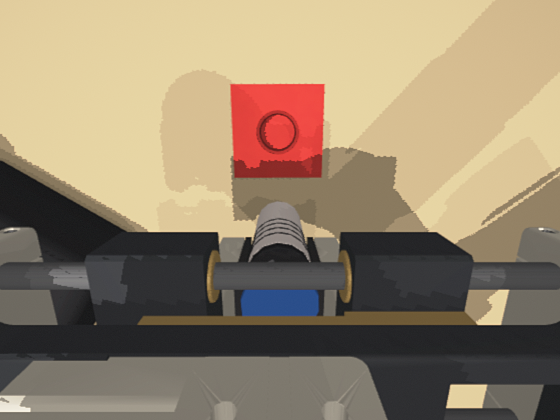

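View pics/s4.png

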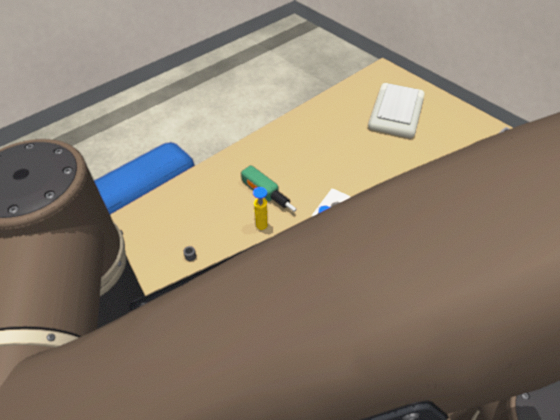

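Run:
```python
from h import *
import pickle
o,s=pickle.load(open('w4.pkl','rb'))
q=np.array([wplane(s,o,*p,.045) for p in [(231,84.5),(324,84),(323.5,177),(233,178)]]);print(q.mean(0),[np.linalg.norm(q[i]-q[i-1]).round(4) for i in range(4)])
print('hole',wplane(s,o,278,132,.045)); print('foot far edge',wplane(s,o,279,202.5,.129))
im=s['image'][60:290,200:360];cv2.imwrite('pics/w4c.png',cv2.cvtColor(cv2.resize(im,None,fx=3.4,fy=2.6*1,interpolation=cv2.INTER_CUBIC),cv2.COLOR_RGB2BGR))
```

```text
[0.47368973 0.30138567 0.045     ] [np.float64(0.0901), np.float64(0.0887), np.float64(0.0896), np.float64(0.0936)]
hole [0.47377846 0.30066212 0.045     ]
foot far edge [0.4590059  0.34920069 0.129     ]
```

View pics/w4c.png

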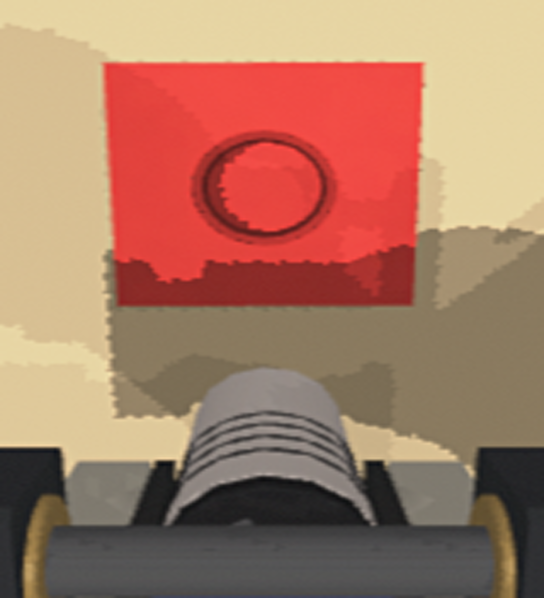

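jog_arm --pt "3 -12 0 0" --pt "5.5 -18 0 0" --pt "5 -18 0 0" --pt "3 -12 0 0" --pt "0 0 -10 0" --pt "0 0 -16 0" --pt "0 0 -16 0" --pt "0 0 -14 0" --pt "0 0 -4 0" --pt "0 0 0 0"

```text
clock: 32.27
tool_pos: [0.4712, 0.301, 0.1274]
orientation: [179.9, -0.1, -74.2]
force: [0.8, 0.2, -0.7]
opening: 0.0313
```

Run:
```python
from h import *
import pickle
o=get_obs();s=shot('wrist','w5');t=shot('top','t5');pickle.dump((o,s,t),open('w5.pkl','wb'));print(o['tool_pos'],o['orientation'],o['force'])
```

```text
[0.47118393 0.3009713  0.12737472] [ 1.79869407e+02 -7.95615137e-02 -7.41590650e+01] [ 0.75154669  0.21185883 -0.70599092]
```

View pics/w5.png

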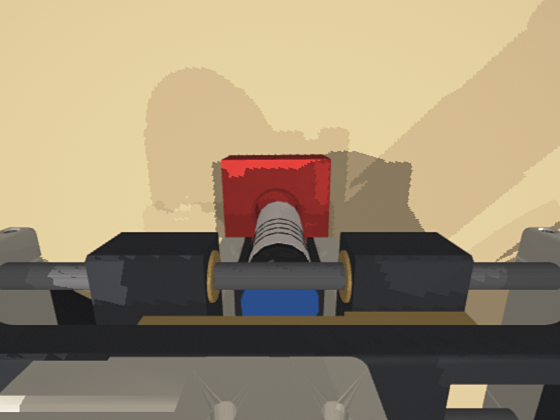

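View pics/t5.png

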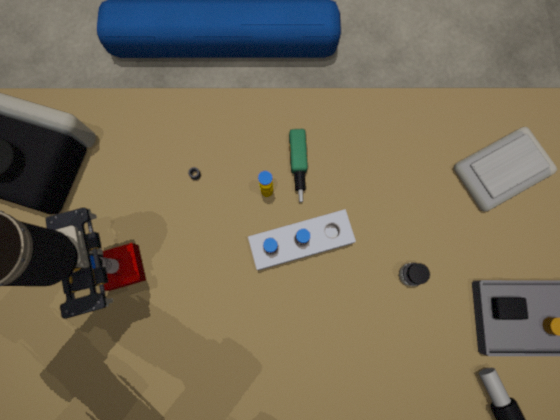

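Run:
```python
from h import *
import pickle
o,s,t=pickle.load(open('w5.pkl','rb'))
im=s['image'][140:270,200:360];cv2.imwrite('pics/w5c.png',cv2.cvtColor(cv2.resize(im,None,fx=4.5,fy=4.5,interpolation=cv2.INTER_CUBIC),cv2.COLOR_RGB2BGR))
```

```text
(no output)
```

View pics/w5c.png

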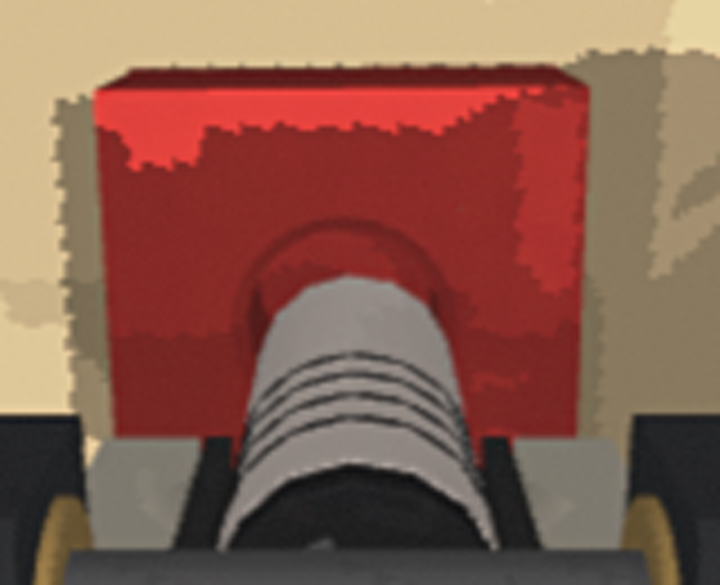

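Run:
```python
from h import *
import pickle
o,s,t=pickle.load(open('w5.pkl','rb'))
g=lambda x,y,z:wplane(s,o,200+x/4.5-.4,140+y/4.5-.4,z)
u=np.array([.273,-.962,0]);w=np.array([.962,.273,0])
T=o['tool_pos']
for nm,p in dict(far=g(343,90,.045),near=g(347,437,.045),rimfar=g(344,220,.045),rimL=g(240,300,.045),rimR=g(450,300,.045),foot=g(355,276,.0688),L=g(97,90,.045),R=g(588,90,.045)).items(): print(nm,p.round(4),'along',((p-T)@u*1e3).round(1),'jaw',((p-T)@w*1e3).round(1))
```

```text
far [0.4867 0.2581 0.045 ] along 45.4 jaw 3.2
near [0.4679 0.3224 0.045 ] along -21.5 jaw 2.7
rimfar [0.48   0.2812 0.045 ] along 21.4 jaw 3.1
rimL [0.4948 0.3014 0.045 ] along 6.1 jaw 22.8
rimR [0.4566 0.2906 0.045 ] along 6.0 jaw -16.9
foot [0.4768 0.2852 0.0688] along 16.7 jaw 1.1
L [0.5296 0.2703 0.045 ] along 45.5 jaw 47.8
R [0.444 0.246 0.045] along 45.4 jaw -41.1
```

The foot is within about 1 mm of the socket axis. I'll make a small correction and lower into the mouth.

jog_arm --pt "1 0.5 0 0" --pt "0 0 -4 0" --pt "0 0 -5 0" --pt "0 0 -5 0" --pt "0 0 -4 0" --pt "0 0 -3 0" --pt "0 0 -3 0" --pt "0 0 -3 0" --pt "0 0 -3 0" --pt "0 0 0 0"

```text
clock: 33.2
tool_pos: [0.4725, 0.3023, 0.098]
orientation: [180.0, -0.0, -74.1]
force: [-0.4, 0.1, -1.0]
opening: 0.031
```

jog_arm --pt "0 0 -2 0" --pt "0 0 -2 0" --pt "0 0 -2 0" --pt "0 0 -3 0" --pt "0 0 -3 0" --pt "0 0 -3 0" --pt "0 0 -3 0" --pt "0 0 -2 0" --pt "0 0 0 0" --pt "0 0 0 0"

```text
clock: 34.03
tool_pos: [0.4727, 0.3025, 0.0786]
orientation: [180.0, -0.0, -74.1]
force: [0.6, -0.1, -1.4]
opening: 0.0311
```

jog_arm --pt "0 0 -1 0" --pt "0 0 -1 0" --pt "0 0 -1 0" --pt "0 0 -1 0" --pt "0 0 -1 0" --pt "0 0 -1 0" --pt "0 0 -1 0" --pt "0 0 -1 0" --pt "0 0 0 0" --pt "0 0 0 0"

```text
clock: 34.87
tool_pos: [0.4727, 0.3025, 0.0707]
orientation: [180.0, -0.0, -74.1]
force: [0.7, 0.7, -1.9]
opening: 0.0313
```

jog_arm --pt "0 0 -0.4 0" --pt "0 0 -0.4 0" --pt "0 0 -0.4 0" --pt "0 0 -0.4 0" --pt "0 0 -0.4 0" --pt "0 0 -0.4 0" --pt "0 0 0 0" --pt "0 0 0 0" --pt "0 0 0 0" --pt "0 0 0 0"

```text
clock: 35.7
tool_pos: [0.4729, 0.3027, 0.0687]
orientation: [-180.0, 0.0, -74.1]
force: [-1.3, -1.3, 6.0]
opening: 0.0313
```

It's seated: 6 N at 0.0687, the same height as it was gripped. Releasing and backing off.

jog_arm --pt "0 0 0.4 0" --pt "0 0 0 0" --pt "0 0 0 0" --pt "0 0 0 0" --pt "0 0 0 0" --pt "0 0 0 0" --pt "0 0 0 0" --pt "0 0 0 0" --pt "0 0 0 0" --pt "0 0 0 0" --fingers 87.6

```text
clock: 36.53
tool_pos: [0.4727, 0.3026, 0.0687]
orientation: [180.0, -0.0, -74.1]
force: [1.0, 0.3, -0.3]
opening: 0.0867
```

jog_arm --pt "0 0 2 0" --pt "0 0 6 0" --pt "0 0 12 0" --pt "0 0 18 0" --pt "0 0 20 0" --pt "0 0 20 0" --pt "0 0 20 0" --pt "0 0 20 0" --pt "0 0 10 0" --pt "0 0 0 0"

```text
clock: 37.37
tool_pos: [0.4738, 0.3036, 0.1997]
orientation: [-179.8, 0.1, -74.1]
force: [0.2, 0.1, 1.2]
opening: 0.0875
```

jog_arm --pt "-6 20 5 0" --pt "-8 30 5 0" --pt "-8 30 5 0" --pt "-8 30 5 0" --pt "-8 30 0 0" --pt "-8 30 0 0" --pt "-8 30 0 0" --pt "-6 20 0 0" --pt "0 0 0 0" --pt "0 0 0 0"

```text
clock: 38.2
tool_pos: [0.4118, 0.523, 0.2148]
orientation: [179.9, -0.1, -74.0]
force: [0.2, -0.3, 0.3]
opening: 0.0878
```

Run:
```python
from h import *
s=shot('side','s6');t=shot('top','t6');print(get_obs()['clock'])
c=lambda s,x,y,w,h:cv2.resize(s['image'][y:y+h,x:x+w],(390,390),interpolation=cv2.INTER_CUBIC)
cv2.imwrite('pics/fin.png',cv2.cvtColor(np.hstack([c(s,250,170,130,130),c(t,70,200,100,100)]),cv2.COLOR_RGB2BGR))
cv2.imwrite('pics/fin2.png',cv2.cvtColor(np.hstack([c(s,130,300,110,110),c(t,240,190,120,120)]),cv2.COLOR_RGB2BGR))
```

```text
38.3
```

View pics/fin.png

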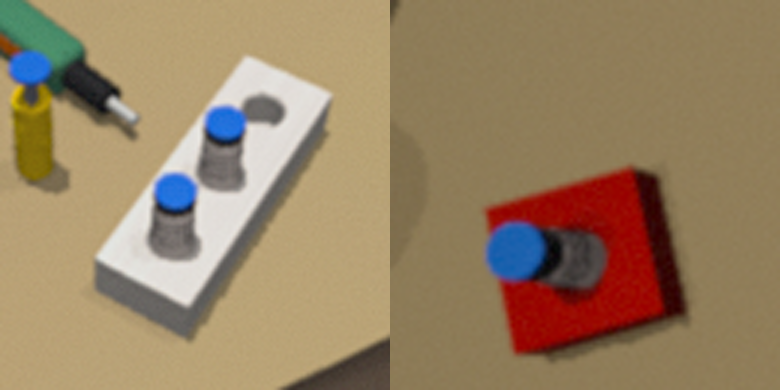

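View pics/fin2.png

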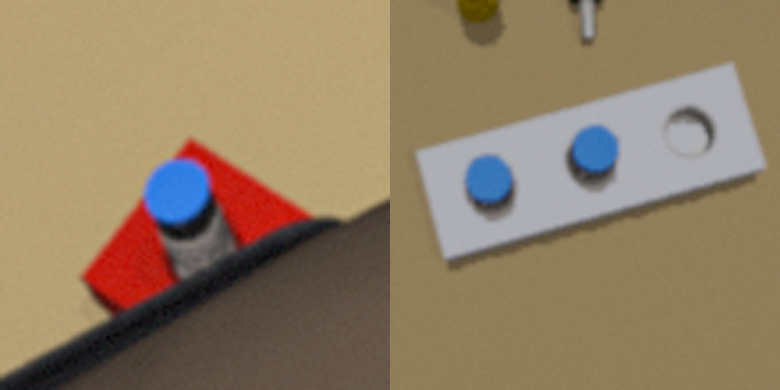

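View pics/s6.png

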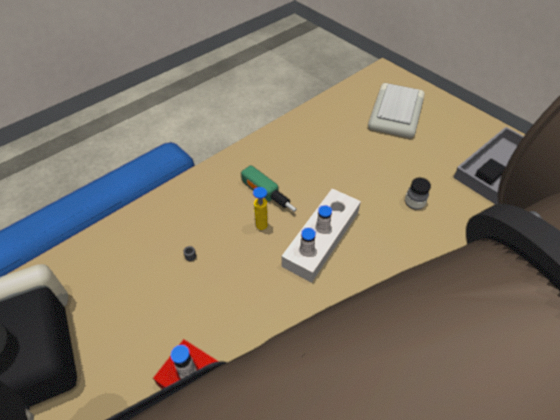

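Run:
```python
from h import *
P={};S={}
for n in('side','top'):
    S[n]=snapshot(n);im=cv2.cvtColor(S[n]['image'],cv2.COLOR_RGB2HSV)
    c,l,st,ce=cv2.connectedComponentsWithStats(cv2.inRange(im,(100,150,90),(125,255,255)))
    P[n]=[ce[i] for i in range(1,c) if 60<st[i,4]<500 and st[i,1]>150]
for b in P['top']:
    best=None
    for a in P['side']:
        c1,d1=ray(S['side'],*a);c2,d2=ray(S['top'],*b)
        x=np.linalg.lstsq(np.stack([d1,-d2],1),c2-c1,rcond=None)[0];p,q=c1+d1*x[0],c2+d2*x[1]
        e=np.linalg.norm(p-q)
        if best is None or e<best[0]:best=(e,(p+q)/2)
    print(b.round(1),best[0].round(4),best[1].round(4))
```

```text
[264.8 177.5] 0.0008 [ 0.6626 -0.0441  0.1248]
[302.6 235.7] 0.0021 [ 0.536  -0.1271  0.1045]
[270.  245.1] 0.0028 [ 0.5158 -0.0552  0.1035]
[102. 264.] 0.0004 [0.4727 0.3026 0.1185]
```

Run:
```python
from h import *
print(close_job(),get_obs()['clock'])
```

```text
the job is handed in; nothing more can be done
the job is handed in; nothing more can be done
```

The job is handed in at about 38.4 s, inside the 72 s limit. By my checks every condition was met; `close_job` reports no verdict.

- **Good syringes:** The left and middle ones slid with a steady drag of about 5 N and 2–4 N. Both went home to the end stop, with 9.4 N and 8.0 N read there, and they still stand in their rack places.
- **Glued syringe:** The right one went from about 3 N to 7 N part-way, and its pad sprang back when I eased off, so I stopped there. I took it by the barrel and stood it in the red holder, where it seated with 6 N at the same height it was gripped. Then I released it and moved the arm clear.

**Last checks:**
- The glued plunger is about 13 mm in, going by touch and by camera (12.7 to 13.7 mm). That is the thinnest margin, against the 12 mm required.
- Its pad sits at (0.4727, 0.3026), within about 2.5 mm of every socket estimate, against the 8 mm allowed.
- The two good pads are home and did not shift sideways.
- The rotary tool, bushing and jar look unmoved in the pictures.
- **Disagreement:** Camera heights for the pads read about 5 mm lower than touch, so I relied on touch and on height differences. The wrist camera differed from the fixed ones by about 2 mm, so I aligned the syringe to the socket in the wrist image.

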